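# Sort sealed adhesive cartridges by weight

## Robot

A 7-joint arm with a two-finger parallel gripper is mounted at the origin on the work surface. World frame = base frame: x ahead of the robot, y to its left, z up, the work surface at z = 0. Lengths are in m, angles in rad, forces in N, time in s.
With the tool pointing down it reaches from about 0.4 to 0.85 m from the base axis. Payload 10.4 kg.
Tool frame: the origin (TCP) lies on the centre line of the jaws, within the pads' length; the fingertips stand 11 mm ahead of it and the grasp point (between the pads) lies 8 mm behind it (tip_reach is the distance from the TCP to the fingertips, in m); z points along the fingers, y is the line along which they close (so a half turn about z gives the same grasp; the last joint's range is limited). The gripper opens to 85 mm and grips with 20 to 120 N. Pads are 22 mm wide; open, the fingers measure 114 mm over their backs; the gripper's body (76 mm by 85 mm) begins 54 mm behind the grasp point. The pads swing forward as they close: fully open they stand 13 mm farther back than shut.
Start: joints at [-1.361, 0.332, -0.065, 1.46, 0.022, 1.35, -0.088], TCP at [0.144, 0.608, 0.242] pointing down, gripper open.
Joint ranges: [-2.6, 2.6], [-0.5, 2.12], [-1.47, 1.34], [0.16, 2.42], [-1.27, 4.41], [0.06, 2.06], [-2.6, 2.6]. Speed limits (rad/s): [2.22, 2.22, 2.79, 2.79, 3.14, 3.14, 3.14].

## Interface

Orientations are given as a unit quaternion [x, y, z, w].
In Python, from workcell import get_obs, camera, hand_in, tip_reach gives the robot as it stands. The module is installed in compiled form; this text tells all that it offers.
- The arm moves only by the tool move_arm, never from a script. Its argument "plan" is a list of rows, each an object with "delta_pos": the shift along the tool's x, y, z in a scale on which 1.0 is 800 mm, a list of three; "turn": the turn, a rotation vector about the tool's x, y, z in normalised numbers (1 is 2 pi rad), a list of three; "fingers": the closure, from 0 (fully open) to 1 (shut). A call has 1 to 12 rows; each row is the pose to reach, as a shift and turn from the pose commanded when the call began, along the tool's axes at that moment; what a row does not reach only later rows make up. A row lasts 1/8 s, in which the tool goes at most 62.5 mm and 10.7 degrees, less where a joint would pass 70% of its speed; a pose out of reach is approached as far as the arm can. A call with a gripper value outside its range is refused whole. The fingers move at their own pace and stop on an object; "force" is the grip in N (left out, the last holds). Time passes only in rows, so rows that repeat a pose let the fingers close. It gives the time, the measured TCP pose, the force, the opening and the grip force at its end, in the units of the state.
- get_obs(): the state, without advancing time (a new reading comes with each control period).
- camera(name): name is "scene" or "top" or "wrist"; returns a dict with "color" (420x560x3 uint8, red, green, blue), "range_z" (420x560 float32, m along the optical axis (not along the pixel's ray), 0 where there is no reading), "fx", "fy", "cx", "cy" (pixels), "k1" (the pictures are not rectified: a ray, as slopes to the right and down, at radius r is drawn at 1 + k1 r^2 times it, then the intrinsics apply), "R" (3x3) and "t" (3): a world point X has camera coordinates R X + t; the wrist camera has in their place "tool_from_camera" (4x4, takes a point from camera to tool coordinates, whose origin is the TCP and whose axes are the flange's). Camera axes: x right, y down, z forward; pixel columns grow to the right and rows downward; lengths in m; the calibration is good to about 2 mm. A picture is of the moment at which its call begins: read the wrist's pose just before it.
- hand_in(): hands the job in; it is judged then, once.
The state is a dict: "clock": time; "joint_pos": joint angles; "joint_velocities": joint speeds; "tau": joint torques, N m; "position": TCP position; "ee_rot": TCP orientation; "ft_force": force on the tool from outside, world axes, zero at the start; "torque": the same for the moment, N m; "grip_width": opening from 0.0 (shut) to 1.0 (fully open); "grasp_force": force on a finger pad.
Only numpy, scipy, OpenCV 4.12 (cv2) and the standard library are available. Lean on these libraries where they do the work, as an engineer would, in place of code of your own. Each camera call takes 0.05 s, during which the arm holds its last target. There are 200 camera calls.

## Task

Two sealed cartridges stand in the caddy; lift each one just clear, never more than 10 cm off the bench, hold it still and feel its weight. Put it in the re-use rack (the one with two black knobs) if it is more than half full, that is over 350 g, else in the return rack (the one with the wire handle), and press it fully home in a free pocket against the stiff seat, gently, with no more than 25 N; then let go. Keep the cartridges upright and leave everything else where it is.

Things in the scene. Friction and masses are not known exactly. Their poses are not given: they have to be found in the camera images.
- cartridge_a: sealed opaque white cartridge, outside just like the other: upright round barrel 44 mm wide (foot edge tapered 3 mm over the lowest 4 mm), straight to 112 mm, then a closed 24 mm cap, 130 mm tall in all. Weighs anything from 100 g (empty) to 600 g (full); half full is 350 g. Origin: centre of its underside, z up. Starts upright in a caddy pocket, underside 12 mm above the bench
- cartridge_b: sealed opaque white cartridge, outside just like the other: upright round barrel 44 mm wide (foot edge tapered 3 mm over the lowest 4 mm), straight to 112 mm, then a closed 24 mm cap, 130 mm tall in all. Weighs anything from 100 g (empty) to 600 g (full); half full is 350 g. Origin: centre of its underside, z up. Starts upright in a caddy pocket, underside 12 mm above the bench
- caddy: fixed dark steel block 80 (x) by 260 (y) by 30 mm high, three round pockets 48 mm wide, 18 mm deep, at y = -80, 0, 80 mm: two hold cartridges, one a jar. A cartridge is clear when its underside is above 30 mm. Grasp with the fingers closing across the row (along x): neighbours stand 36 mm away along y. Origin: centre of its underside
- reuse_rack: Re-use rack, for cartridges over half full; two round black knobs on its ledge, 60 mm high in all. Fixed grey block 80 (x) by 170 (y) by 40 mm high, two round pockets 47 mm wide at y = -40 and 40 mm; ledge 50 mm wide, 25 mm high on its +x side. Origin: centre of the block underside. A cartridge is home with the seat on its stop, underside 10 mm above the bench
- return_rack: Return rack, for cartridges under half full; a steel wire handle on its ledge, 62 mm high in all. Fixed grey block 80 (x) by 170 (y) by 40 mm high, two round pockets 47 mm wide at y = -40 and 40 mm; ledge 50 mm wide, 25 mm high on its +x side. Origin: centre of the block underside. A cartridge is home with the seat on its stop, underside 10 mm above the bench
- reuse_rack_pocket1 (a point): centre of the mouth of one pocket of the re-use rack, at the rack's top face (40 mm up, rack y = -40 mm); 47 mm wide, a 3 mm chamfer at the mouth
- reuse_rack_seat1 (a joint): downward travel in m of the stiff rubber seat in that pocket: 0 = fully up (its top 22 mm above the bench), 0.012 = fully down on a hard stop (top 10 mm above the bench). Starts between 0 and 0.004; no spring, stays where left; moves under about 9 N of downward push
- reuse_rack_pocket2 (a point): centre of the mouth of one pocket of the re-use rack, at the rack's top face (40 mm up, rack y = 40 mm); 47 mm wide, a 3 mm chamfer at the mouth
- reuse_rack_seat2 (a joint): downward travel in m of the stiff rubber seat in that pocket: 0 = fully up (its top 22 mm above the bench), 0.012 = fully down on a hard stop (top 10 mm above the bench). Starts between 0 and 0.004; no spring, stays where left; moves under about 9 N of downward push
- return_rack_pocket1 (a point): centre of the mouth of one pocket of the return rack, at the rack's top face (40 mm up, rack y = -40 mm); 47 mm wide, a 3 mm chamfer at the mouth
- return_rack_seat1 (a joint): downward travel in m of the stiff rubber seat in that pocket: 0 = fully up (its top 22 mm above the bench), 0.012 = fully down on a hard stop (top 10 mm above the bench). Starts between 0 and 0.004; no spring, stays where left; moves under about 9 N of downward push
- return_rack_pocket2 (a point): centre of the mouth of one pocket of the return rack, at the rack's top face (40 mm up, rack y = 40 mm); 47 mm wide, a 3 mm chamfer at the mouth
- return_rack_seat2 (a joint): downward travel in m of the stiff rubber seat in that pocket: 0 = fully up (its top 22 mm above the bench), 0.012 = fully down on a hard stop (top 10 mm above the bench). Starts between 0 and 0.004; no spring, stays where left; moves under about 9 N of downward push
- jar: bystander: small jar, 42 mm diameter, 65 mm tall, in one pocket of the caddy; origin under its centre
- tin: bystander: small steel tin, 38 mm diameter, 42 mm tall, between the racks; origin under its centre
- tape: bystander: roll of tape lying flat, 84 mm diameter, 24 mm high
- driver: bystander: screwdriver lying flat, 170 mm long
Things that resemble listed ones, but are neither listed nor needed, are in the scene too. Leave any green look-alike of the cartridge_b alone.

How it is judged:
By the outcome, as a careful person would: the job done as asked, in the order asked, and still so for the second after the job is handed in, with the robot touching nothing.
It also fails if it takes over 67 s, if anything falls off the work surface, if the arm or the gripper's body presses on something with over 40 N, if the wrist force passes 120 N, or if a joint passes its speed limit or range.

## Working session

There is one attempt and no reset: what is moved stays moved. The work goes in short steps, Python scripts to look and compute and a tool call to move; the robot and the scene stay as the last step left them, time stands still between calls to the robot, and variables do not carry over. Pictures are saved under pics/ and viewed, at most 10 in all, crops included, and the job is handed in when it is done.

Besides the shell and the picture viewer there is one more tool, called after ">>>" by a JSON object that holds its "op" and its "data", one argument or row to a line. move_arm: Moves the arm, as the interface text tells. Its arguments: {"type":"object","properties":{"plan":{"type":"array","items":{"type":"object","properties":{"delta_pos":{"type":"array","items":{"type":"number"}},"turn":{"type":"array","items":{"type":"number"}},"fingers":{"type":"number"}}}},"force":{"type":"number"}},"required":["plan"]}

```bash
mkdir -p pics; cat > h.py <<'E'
import numpy as np,cv2
from workcell import get_obs,camera,hand_in,tip_reach
def snap(n,f):
    c=camera(n); cv2.imwrite('pics/'+f+'.png',cv2.cvtColor(c['color'],cv2.COLOR_RGB2BGR)); np.save('pics/'+f+'.npy',c,allow_pickle=True); return c
def load(f): return np.load('pics/'+f+'.npy',allow_pickle=True).item()
def rays(c,uv):
    uv=np.asarray(uv,float).reshape(-1,2)
    d=np.stack([(uv[:,0]-c['cx'])/c['fx'],(uv[:,1]-c['cy'])/c['fy']],1); s=d.copy()
    for _ in range(20): s=d/(1+c['k1']*(s**2).sum(1,keepdims=True))
    return np.c_[s,np.ones(len(s))]
def plane(c,uv,z):
    r=rays(c,uv)@c['R']; o=-c['R'].T@c['t']
    return o+r*((z-o[2])/r[:,2])[:,None]
def cloud(c):
    h,w=c['range_z'].shape; u,v=np.meshgrid(np.arange(w),np.arange(h))
    r=rays(c,np.c_[u.ravel(),v.ravel()])*c['range_z'].reshape(-1,1)
    return ((r-c['t'])@c['R']).reshape(h,w,3)
E
python3 - <<'E'
from h import *
o=get_obs(); print(o, tip_reach)
for n in('top','scene'):
    c=snap(n,n+'0'); print(n,-c['R'].T@c['t'],c['fx'],c['k1'])
E
```

```text
{'clock': 0.0, 'joint_pos': array([-1.36060653,  0.33284863, -0.06470469,  1.4609626 ,  0.02162231,
        1.34989608, -0.08847622]), 'joint_velocities': array([-0.00065079,  0.0002961 , -0.00137367,  0.0003043 ,  0.00211751,
        0.00084946, -0.00027498]), 'tau': array([ 6.12964868e-04, -6.25451303e+01,  4.95358603e-02, -3.91606450e+01,
        1.61970116e-02,  9.86825471e-03, -6.34174739e-05]), 'position': array([0.14410769, 0.60778187, 0.2415203 ]), 'ee_rot': array([ 1.16105136e-01,  9.93236676e-01, -7.08110855e-04, -3.88309034e-05]), 'ft_force': array([-0.45675751,  0.07184637, -0.05404641]), 'torque': array([-0.00490978,  0.01005093, -0.01143741]), 'grasp_force': 0.0, 'grip_width': 0.9955528942793458} 0.011
top [ 0.36003369 -0.00561669  1.38605296] 452.5507637712848 0.0070630184432317064
scene [1.60715055 0.01987255 0.76334396] 522.6814093886156 -0.009676132815860126
```

View pics/top0.png

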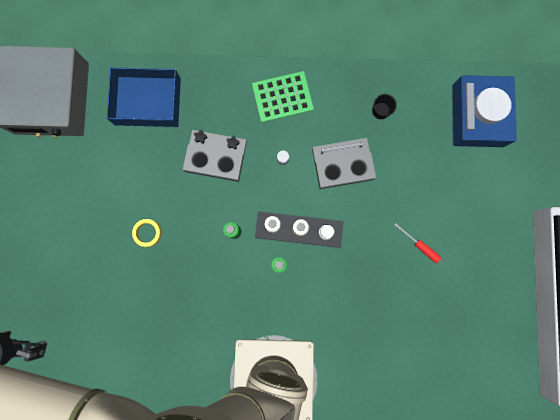

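View pics/scene0.png

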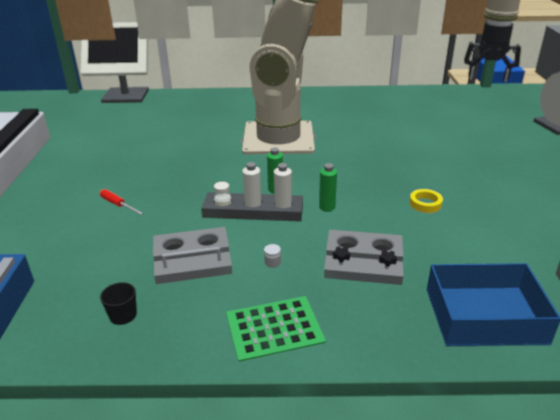

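The top view (up = +x, left = +y) has the two white cartridges at (272,224) and (301,227) and the jar at (327,232). The re-use pockets, with the knobs, are at (200,159) and (226,164). The return pockets, with the handle, are at (333,172) and (359,168). The scene view agrees, with green look-alikes beside the caddy.

```bash
python3 - <<'E'
from h import *
c=load('top0'); P=cloud(c); g=c['color'].max(2).astype(int); g3=c['color'].astype(int)
sat=g3.max(2)-g3.min(2)
def blob(m,guess,z,r=14):
    k=np.zeros(m.shape,np.uint8); cv2.circle(k,guess,r,1,-1); m=(m&(k>0)).astype(np.uint8)
    n,l,s,ce=cv2.connectedComponentsWithStats(m); i=1+np.argmax(s[1:,4]); 
    ct=max(cv2.findContours((l==i).astype(np.uint8),0,1)[0],key=len)
    (u,v),rad=cv2.minEnclosingCircle(ct); return plane(c,[[u,v]],z)[0].round(4),plane(c,[ce[i]],z)[0].round(4),s[i,4],rad
Z=P[...,2]
for n,p in dict(A=(272,224),B=(301,227),jar=(327,232)).items():
    m=(Z>0.1) if n!='jar' else Z>0.06
    print(n,np.median(P[p[1]-1:p[1]+2,p[0]-1:p[0]+2,2]),blob(Z>0.134,p,0.142) if n!='jar' else blob(m,p,.077), blob((Z>.11)&(Z<.2),p,.124) if n!='jar' else '')
q={}
for n,p in dict(re1=(200,159),re2=(226,164),rt1=(333,172),rt2=(359,168)).items():
    print(n,blob(g<60,p,0.04,12))
for n,p in dict(gr1=(231,230),gr2=(279,265),tin=(283,157)).items(): print(n,P[p[1],p[0]])
m=((sat<25)&(g>30)&(g<110)&(Z>.02)&(Z<.04)).astype(np.uint8)
k=np.zeros_like(m);k[200:255,245:355]=1
ct=max(cv2.findContours(m*k,0,1)[0],key=cv2.contourArea);r=cv2.minAreaRect(ct);print(r);print(plane(c,[r[0]],.03),plane(c,cv2.boxPoints(r),.03).round(3))
E
```

```text
A 0.14221059690992 (array([0.4517, 0.0161, 0.142 ]), array([0.4535, 0.0165, 0.142 ]), np.int32(59), 4.810497283935547) (array([0.4535, 0.0162, 0.124 ]), array([0.4534, 0.0159, 0.124 ]), np.int32(193), 7.864522457122803)
B 0.14069012441188972 (array([ 0.4465, -0.0633,  0.142 ]), array([ 0.4465, -0.0633,  0.142 ]), np.int32(58), 4.155292510986328) (array([ 0.4466, -0.0634,  0.124 ]), array([ 0.4466, -0.0631,  0.124 ]), np.int32(193), 7.786497592926025)
jar 0.07643353511939828 (array([ 0.4402, -0.1418,  0.077 ]), array([ 0.4392, -0.1423,  0.077 ]), np.int32(141), 6.96429443359375) 
re1 (array([0.6479, 0.2414, 0.04  ]), array([0.6479, 0.2413, 0.04  ]), np.int32(155), 7.032382011413574)
re2 (array([0.6349, 0.1619, 0.04  ]), array([0.6352, 0.1622, 0.04  ]), np.int32(158), 7.168914794921875)
rt1 (array([ 0.6193, -0.1608,  0.04  ]), array([ 0.6197, -0.1608,  0.04  ]), np.int32(151), 6.978767395019531)
rt2 (array([ 0.6353, -0.2388,  0.04  ]), array([ 0.6352, -0.2389,  0.04  ]), np.int32(155), 6.936954498291016)
gr1 [0.43192117 0.12928939 0.12575516]
gr2 [ 0.33860944 -0.00684695  0.1278127 ]
tin [ 0.66045586 -0.01083467  0.04640968]
((298.8622131347656, 228.9556884765625), (86.46572875976562, 26.399581909179688), 6.519801616668701)
[[ 0.44565593 -0.06378292  0.03      ]] [[ 0.418  0.069  0.03 ]
 [ 0.497  0.062  0.03 ]
 [ 0.474 -0.197  0.03 ]
 [ 0.395 -0.189  0.03 ]]
```

```bash
cat >> h.py <<'E'
from scipy.spatial.transform import Rotation as Ro
def go(p,yaw):  # yaw = world angle of tool y; tool z down
    o=get_obs(); R=Ro.from_quat(o['ee_rot'])
    y=np.array([np.cos(yaw),np.sin(yaw),0]); z=np.array([0,0,-1.]); T=Ro.from_matrix(np.c_[np.cross(y,z),y,z])
    print('clk',o['clock'],'pos',o['position'].round(4),'f',o['ft_force'].round(2),'w',round(o['grip_width'],3),'j',o['joint_pos'].round(2))
    print('delta',R.inv().apply(np.array(p)-o['position']).round(4),'turn',(R.inv()*T).as_rotvec().round(4))
E
python3 -c "
from h import *
go([.4525,.0162,.24],-.085)"
```

```text
clk 0.1 pos [0.1441 0.6078 0.2416] f [1.48 0.43 0.11] w 1.002 j [-1.36  0.33 -0.06  1.46  0.02  1.35 -0.09]
delta [-0.4365 -0.5045  0.0023] turn [-1.000e-03  9.000e-04  1.423e+00]
```

The rows are not in the units I measure in: shifts go in shares of 800 mm and turns go in shares of 2 pi rad. I convert before sending: -0.5045 m / 0.8 = -0.6306, -0.4365 m / 0.8 = -0.5456, 1.423 rad / 6.2832 = 0.2265.

>>> {"op": "move_arm", "data": {
  "plan": [
    {"delta_pos": [-0.05, -0.0625, 0], "turn": [0, 0, 0.0207], "fingers": 0},
    {"delta_pos": [-0.1, -0.115, 0], "turn": [0, 0, 0.0414], "fingers": 0},
    {"delta_pos": [-0.15, -0.1738, 0], "turn": [0, 0, 0.0621], "fingers": 0},
    {"delta_pos": [-0.2, -0.2313, 0], "turn": [0, 0, 0.0828], "fingers": 0},
    {"delta_pos": [-0.25, -0.2888, 0], "turn": [0, 0, 0.1035], "fingers": 0},
    {"delta_pos": [-0.3, -0.3463, 0], "turn": [0, 0, 0.1241], "fingers": 0},
    {"delta_pos": [-0.35, -0.405, 0], "turn": [0, 0, 0.1448], "fingers": 0},
    {"delta_pos": [-0.4, -0.4625, 0], "turn": [0, 0, 0.1655], "fingers": 0},
    {"delta_pos": [-0.45, -0.52, 0], "turn": [0, 0, 0.1862], "fingers": 0},
    {"delta_pos": [-0.5, -0.5775, 0], "turn": [0, 0, 0.2069], "fingers": 0},
    {"delta_pos": [-0.5313, -0.6138, 0.0025], "turn": [0, 0, 0.2228], "fingers": 0},
    {"delta_pos": [-0.5456, -0.6306, 0.0029], "turn": [0, 0, 0.2265], "fingers": 0}
  ]
}}

```text
clock: 1.6
position: [0.4528, 0.0147, 0.2398]
ee_rot: [0.738, 0.675, -0.0, -0.0]
ft_force: [-0.5, 1.3, -0.1]
grip_width: 1.0
grasp_force: 0.0
```

>>> {"op": "move_arm", "data": {
  "plan": [
    {"delta_pos": [0, 0, 0], "turn": [0, 0, 0], "fingers": 0},
    {"delta_pos": [0, 0, 0], "turn": [0, 0, 0], "fingers": 0},
    {"delta_pos": [0, 0, 0], "turn": [0, 0, 0], "fingers": 0},
    {"delta_pos": [0, 0, 0], "turn": [0, 0, 0], "fingers": 0}
  ]
}}

```text
clock: 2.1
position: [0.4523, 0.0173, 0.24]
ee_rot: [0.736, 0.677, 0.0, -0.0]
ft_force: [0.1, -0.3, 0.7]
grip_width: 0.998
grasp_force: 0.0
```

```bash
python3 - <<'E'
from h import *
go([.4525,.0162,.24],-.085)
o=get_obs(); c=snap('wrist','w1'); T=c['tool_from_camera']; print(T.round(3))
M=np.eye(4); M[:3,:3]=Ro.from_quat(o['ee_rot']).as_matrix(); M[:3,3]=o['position']; M=M@T
c['R']=M[:3,:3].T; c['t']=-c['R']@M[:3,3]; np.save('pics/w1.npy',c,allow_pickle=True)
P=cloud(c); Z=P[...,2]; ok=(c['range_z']>0)&(Z>.105)&(Z<.15)
n,l,s,ce=cv2.connectedComponentsWithStats(ok.astype(np.uint8))
for i in range(1,n):
    if s[i,4]>200: q=P[l==i]; print(s[i],q.mean(0).round(4),q.min(0).round(4),q.max(0).round(4))
E
```

```text
clk 2.1 pos [0.4523 0.0173 0.24  ] f [ 0.14 -0.26  0.66] w 0.998 j [-0.73 -0.09  0.57  1.92  0.05  1.3  -0.26]
delta [-0.0011  0.0003  0.    ] turn [ 0.     -0.0003  0.0016]
[[ 0.    -0.945 -0.326  0.084]
 [ 1.     0.     0.001 -0.   ]
 [-0.001 -0.326  0.945 -0.132]
 [ 0.     0.     0.     1.   ]]
[ 214   28   58   63 2787] [0.4359 0.1308 0.1196] [0.4133 0.11   0.1056] [0.4569 0.1532 0.132 ]
[ 253  179   51   53 2161] [0.4532 0.0187 0.1302] [ 0.4312 -0.0075  0.1051] [0.4747 0.036  0.1438]
[ 134  211   50   46 1783] [ 0.3445 -0.0031  0.1194] [ 0.3186 -0.0291  0.1051] [0.3618 0.0142 0.132 ]
[ 255  258   47   54 1920] [ 0.4464 -0.0576  0.1286] [ 0.4239 -0.0832  0.1051] [ 0.4677 -0.0435  0.1441]
```

View pics/w1.png

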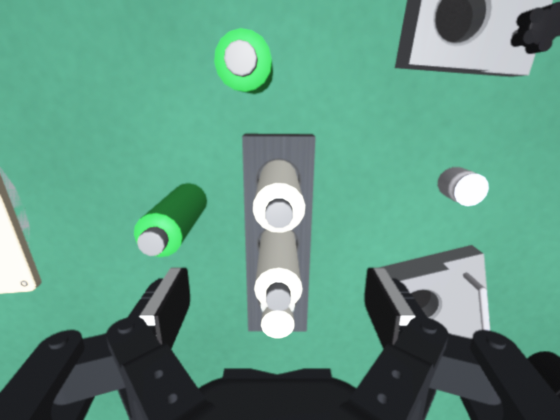

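The wrist view shows A's cap at (279,212) and B's at (279,295), with the caddy between the fingers and the green look-alikes clear of them. The positions agree with the top view to about 2 mm, so I'm descending on A.

In the tool's units: 0.148 m / 0.8 = 0.185, 0.14 m / 0.8 = 0.175.

>>> {"op": "move_arm", "data": {
  "plan": [
    {"delta_pos": [-0.0013, 0, 0.025], "turn": [0, 0, 0], "fingers": 0},
    {"delta_pos": [-0.0013, 0, 0.0688], "turn": [0, 0, 0], "fingers": 0},
    {"delta_pos": [-0.0013, 0, 0.1125], "turn": [0, 0, 0], "fingers": 0},
    {"delta_pos": [-0.0013, 0, 0.15], "turn": [0, 0, 0], "fingers": 0},
    {"delta_pos": [-0.0013, 0, 0.175], "turn": [0, 0, 0], "fingers": 0},
    {"delta_pos": [-0.0013, 0, 0.185], "turn": [0, 0, 0], "fingers": 0},
    {"delta_pos": [-0.0013, 0, 0.185], "turn": [0, 0, 0], "fingers": 0},
    {"delta_pos": [-0.0013, 0, 0.185], "turn": [0, 0, 0], "fingers": 0},
    {"delta_pos": [-0.0013, 0, 0.185], "turn": [0, 0, 0], "fingers": 0}
  ]
}}

```text
clock: 3.28
position: [0.4529, 0.0158, 0.0927]
ee_rot: [0.736, 0.676, 0.001, 0.0]
ft_force: [-0.8, 0.2, -0.0]
grip_width: 1.0
grasp_force: 0.0
```

```bash
python3 -c "
from h import *
go([.4525,.0162,.092],-.085);print(get_obs()['ee_rot'])"
```

```text
clk 3.275 pos [0.4529 0.0158 0.0927] f [-0.78  0.19 -0.02] w 1.0 j [-0.71  0.1   0.61  2.1  -0.07  0.96 -0.15]
delta [ 0.0004 -0.0004  0.0007] turn [ 0.0011 -0.0008  0.0001]
[7.36482071e-01 6.76456730e-01 6.55274135e-04 1.48248206e-04]
```

Close, then check.

>>> {"op": "move_arm", "data": {
  "plan": [
    {"delta_pos": [0, 0, 0], "turn": [0, 0, 0], "fingers": 0.3},
    {"delta_pos": [0, 0, 0], "turn": [0, 0, 0], "fingers": 0.5},
    {"delta_pos": [0, 0, 0], "turn": [0, 0, 0], "fingers": 0.8},
    {"delta_pos": [0, 0, 0], "turn": [0, 0, 0], "fingers": 0.8},
    {"delta_pos": [0, 0, 0], "turn": [0, 0, 0], "fingers": 0.8},
    {"delta_pos": [0, 0, 0], "turn": [0, 0, 0], "fingers": 0.8},
    {"delta_pos": [0, 0, 0], "turn": [0, 0, 0], "fingers": 0.8}
  ],
  "force": 60
}}

```text
clock: 4.15
position: [0.4528, 0.0156, 0.0924]
ee_rot: [0.737, 0.676, 0.0, 0.0]
ft_force: [-0.8, -0.0, 5.3]
grip_width: 0.499
grasp_force: 60.5
```

>>> {"op": "move_arm", "data": {
  "plan": [
    {"delta_pos": [0, 0, -0.0063], "turn": [0, 0, 0], "fingers": 0.8},
    {"delta_pos": [0, 0, -0.0188], "turn": [0, 0, 0], "fingers": 0.8},
    {"delta_pos": [0, 0, -0.0313], "turn": [0, 0, 0], "fingers": 0.8},
    {"delta_pos": [0, 0, -0.0438], "turn": [0, 0, 0], "fingers": 0.8},
    {"delta_pos": [0, 0, -0.05], "turn": [0, 0, 0], "fingers": 0.8},
    {"delta_pos": [0, 0, -0.05], "turn": [0, 0, 0], "fingers": 0.8},
    {"delta_pos": [0, 0, -0.05], "turn": [0, 0, 0], "fingers": 0.8},
    {"delta_pos": [0, 0, -0.05], "turn": [0, 0, 0], "fingers": 0.8},
    {"delta_pos": [0, 0, -0.05], "turn": [0, 0, 0], "fingers": 0.8},
    {"delta_pos": [0, 0, -0.05], "turn": [0, 0, 0], "fingers": 0.8}
  ]
}}

```text
clock: 5.4
position: [0.4524, 0.0155, 0.1319]
ee_rot: [0.737, 0.676, -0.0, -0.0]
ft_force: [0.1, -0.2, -5.0]
grip_width: 0.499
grasp_force: 61.6
```

```bash
cat >> h.py <<'E'
def weigh(n=16):  # camera calls advance time, fresh readings
    f=[]
    for _ in range(n): camera('wrist'); f.append(get_obs()['ft_force'][2])
    print('Fz',np.round(f,2),np.mean(f).round(2),'+-',(np.std(f)/n**.5).round(2),'mass',(-np.mean(f)/9.81).round(3))
E
python3 -c "
from h import *
weigh(); go([.4525,.0162,.132],-.085)"
```

```text
Fz [-5.73 -5.6  -6.35 -5.47 -4.34 -4.13 -5.3  -4.97 -5.38 -5.63 -4.48 -5.76
 -5.18 -5.26 -6.07 -4.72] -5.27 +- 0.15 mass 0.538
clk 6.2 pos [0.4525 0.0156 0.132 ] f [-1.04 -0.05 -4.72] w 0.498 j [-0.72  0.04  0.61  2.06 -0.02  1.05 -0.19]
delta [ 0.0006 -0.     -0.    ] turn [ 0.     -0.0001 -0.0001]
```

A weighs about 0.54 kg, so it goes to the re-use rack. I'll use the far pocket.

```bash
python3 -c "
from h import *
go([.648,.2414,.150],-.162)"
```

```text
clk 6.2 pos [0.4525 0.0156 0.132 ] f [-1.04 -0.05 -4.72] w 0.498 j [-0.72  0.04  0.61  2.06 -0.02  1.05 -0.19]
delta [ 0.2416  0.1757 -0.018 ] turn [ 0.     -0.0001  0.0769]
```

In the tool's units: 0.2416 m / 0.8 = 0.302, 0.1757 m / 0.8 = 0.2196, 0.05 rad / 6.2832 = 0.008.

>>> {"op": "move_arm", "data": {
  "plan": [
    {"delta_pos": [0.0125, 0.0088, -0.0125], "turn": [0, 0, 0], "fingers": 0.8},
    {"delta_pos": [0.0375, 0.0275, -0.0225], "turn": [0, 0, 0.0016], "fingers": 0.8},
    {"delta_pos": [0.075, 0.055, -0.0225], "turn": [0, 0, 0.0032], "fingers": 0.8},
    {"delta_pos": [0.1125, 0.0825, -0.0225], "turn": [0, 0, 0.0048], "fingers": 0.8},
    {"delta_pos": [0.15, 0.11, -0.0225], "turn": [0, 0, 0.0064], "fingers": 0.8},
    {"delta_pos": [0.1875, 0.1375, -0.0225], "turn": [0, 0, 0.008], "fingers": 0.8},
    {"delta_pos": [0.225, 0.165, -0.0225], "turn": [0, 0, 0.0095], "fingers": 0.8},
    {"delta_pos": [0.2625, 0.1913, -0.0225], "turn": [0, 0, 0.0111], "fingers": 0.8},
    {"delta_pos": [0.2888, 0.21, -0.0225], "turn": [0, 0, 0.0123], "fingers": 0.8},
    {"delta_pos": [0.302, 0.2196, -0.0225], "turn": [0, 0, 0.0123], "fingers": 0.8},
    {"delta_pos": [0.302, 0.2196, -0.0225], "turn": [0, 0, 0.0123], "fingers": 0.8},
    {"delta_pos": [0.302, 0.2196, -0.0225], "turn": [0, 0, 0.0123], "fingers": 0.8}
  ]
}}

```text
clock: 7.7
position: [0.6478, 0.2404, 0.1501]
ee_rot: [0.762, 0.647, -0.0, 0.0]
ft_force: [0.5, -0.4, -5.3]
grip_width: 0.5
grasp_force: 62.4
```

```bash
python3 - <<'E'
from h import *
go([.648,.2414,.150],-.162)
o=get_obs(); c=snap('wrist','w2'); T=c['tool_from_camera']
M=np.eye(4); M[:3,:3]=Ro.from_quat(o['ee_rot']).as_matrix(); M[:3,3]=o['position']; M=M@T
c['R']=M[:3,:3].T; c['t']=-c['R']@M[:3,3]; np.save('pics/w2.npy',c,allow_pickle=True)
s=snap('scene','s2')
a=cv2.imread('pics/w2.png');b=cv2.imread('pics/s2.png')[130:340,150:430]
cv2.imwrite('pics/m2.png',np.hstack([cv2.resize(a,(400,300)),cv2.resize(b,(400,300))]))
E
```

```text
clk 7.7 pos [0.6478 0.2404 0.1501] f [ 0.54 -0.37 -5.32] w 0.5 j [-0.77  0.57  0.51  1.4  -0.28  1.24 -0.4 ]
delta [0.001  0.     0.0001] turn [-0.0002  0.0005 -0.0009]
```

View pics/m2.png

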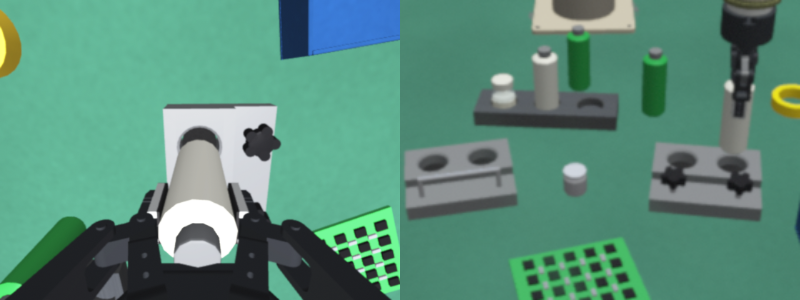

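The left half shows cartridge A in line with the pocket at (200,138). The right half shows it upright over the re-use rack, with the empty caddy pocket behind. Lowering now.

In the tool's units: 0.042 m / 0.8 = 0.0525, 0.04 m / 0.8 = 0.05.

>>> {"op": "move_arm", "data": {
  "plan": [
    {"delta_pos": [0.0013, 0, 0.01], "turn": [0, 0, 0], "fingers": 0.8},
    {"delta_pos": [0.0013, 0, 0.025], "turn": [0, 0, 0], "fingers": 0.8},
    {"delta_pos": [0.0013, 0, 0.035], "turn": [0, 0, 0], "fingers": 0.8},
    {"delta_pos": [0.0013, 0, 0.0425], "turn": [0, 0, 0], "fingers": 0.8},
    {"delta_pos": [0.0013, 0, 0.0463], "turn": [0, 0, 0], "fingers": 0.8},
    {"delta_pos": [0.0013, 0, 0.05], "turn": [0, 0, 0], "fingers": 0.8},
    {"delta_pos": [0.0013, 0, 0.0525], "turn": [0, 0, 0], "fingers": 0.8},
    {"delta_pos": [0.0013, 0, 0.0525], "turn": [0, 0, 0], "fingers": 0.8}
  ]
}}

```text
clock: 8.8
position: [0.6482, 0.2424, 0.108]
ee_rot: [0.762, 0.648, 0.0, -0.0]
ft_force: [0.0, 0.4, -4.9]
grip_width: 0.5
grasp_force: 62.5
```

In the tool's units: 0.012 m / 0.8 = 0.015, 0.01 m / 0.8 = 0.0125.

>>> {"op": "move_arm", "data": {
  "plan": [
    {"delta_pos": [0, 0, 0.0025], "turn": [0, 0, 0], "fingers": 0.8},
    {"delta_pos": [0, 0, 0.005], "turn": [0, 0, 0], "fingers": 0.8},
    {"delta_pos": [0, 0, 0.0075], "turn": [0, 0, 0], "fingers": 0.8},
    {"delta_pos": [0, 0, 0.01], "turn": [0, 0, 0], "fingers": 0.8},
    {"delta_pos": [0, 0, 0.0113], "turn": [0, 0, 0], "fingers": 0.8},
    {"delta_pos": [0, 0, 0.0125], "turn": [0, 0, 0], "fingers": 0.8},
    {"delta_pos": [0, 0, 0.0138], "turn": [0, 0, 0], "fingers": 0.8},
    {"delta_pos": [0, 0, 0.015], "turn": [0, 0, 0], "fingers": 0.8}
  ]
}}

```text
clock: 9.8
position: [0.6483, 0.2425, 0.0961]
ee_rot: [0.762, 0.648, 0.0, -0.0]
ft_force: [-2.9, -0.4, 3.2]
grip_width: 0.499
grasp_force: 63.0
```

In the tool's units: 0.0045 m / 0.8 = 0.0056, 0.004 m / 0.8 = 0.005.

>>> {"op": "move_arm", "data": {
  "plan": [
    {"delta_pos": [0, 0, 0.0013], "turn": [0, 0, 0], "fingers": 0.8},
    {"delta_pos": [0, 0, 0.0025], "turn": [0, 0, 0], "fingers": 0.8},
    {"delta_pos": [0, 0, 0.0038], "turn": [0, 0, 0], "fingers": 0.8},
    {"delta_pos": [0, 0, 0.005], "turn": [0, 0, 0], "fingers": 0.8},
    {"delta_pos": [0, 0, 0.0056], "turn": [0, 0, 0], "fingers": 0.8},
    {"delta_pos": [0, 0, 0.0056], "turn": [0, 0, 0], "fingers": 0.8}
  ]
}}

```text
clock: 10.55
position: [0.6482, 0.2424, 0.0914]
ee_rot: [0.762, 0.648, 0.0, 0.0]
ft_force: [-0.6, -0.2, 2.9]
grip_width: 0.5
grasp_force: 62.9
```

In the tool's units: 0.0008 m / 0.8 = 0.001, 0.0005 m / 0.8 = 0.0006.

>>> {"op": "move_arm", "data": {
  "plan": [
    {"delta_pos": [0, 0, 0.0006], "turn": [0, 0, 0], "fingers": 0.8},
    {"delta_pos": [0, 0, 0.001], "turn": [0, 0, 0], "fingers": 0.8},
    {"delta_pos": [0, 0, 0.001], "turn": [0, 0, 0], "fingers": 0.8}
  ]
}}

```text
clock: 10.92
position: [0.6482, 0.2424, 0.0907]
ee_rot: [0.762, 0.648, 0.0, -0.0]
ft_force: [-0.8, -0.5, 2.5]
grip_width: 0.498
grasp_force: 62.9
```

In the tool's units: 0.0004 m / 0.8 = 0.0005.

>>> {"op": "move_arm", "data": {
  "plan": [
    {"delta_pos": [0, 0, 0.0005], "turn": [0, 0, 0], "fingers": 0.8},
    {"delta_pos": [0, 0, 0.0005], "turn": [0, 0, 0], "fingers": 0.8}
  ]
}}

```text
clock: 11.18
position: [0.6483, 0.2424, 0.0905]
ee_rot: [0.762, 0.648, 0.0, -0.0]
ft_force: [-2.0, -0.8, 4.4]
grip_width: 0.499
grasp_force: 63.2
```

In the tool's units: 0.0004 m / 0.8 = 0.0005.

>>> {"op": "move_arm", "data": {
  "plan": [
    {"delta_pos": [0, 0, 0.0005], "turn": [0, 0, 0], "fingers": 0.8},
    {"delta_pos": [0, 0, 0.0005], "turn": [0, 0, 0], "fingers": 0.8}
  ]
}}

```text
clock: 11.42
position: [0.6483, 0.2424, 0.0904]
ee_rot: [0.762, 0.648, 0.0, -0.0]
ft_force: [-2.2, -0.8, 7.3]
grip_width: 0.497
grasp_force: 63.5
```

In the tool's units: 0.0003 m / 0.8 = 0.0004.

>>> {"op": "move_arm", "data": {
  "plan": [
    {"delta_pos": [0, 0, 0.0004], "turn": [0, 0, 0], "fingers": 0.8},
    {"delta_pos": [0, 0, 0.0004], "turn": [0, 0, 0], "fingers": 0.8}
  ]
}}

```text
clock: 11.68
position: [0.6483, 0.2425, 0.0904]
ee_rot: [0.762, 0.648, 0.0, -0.0]
ft_force: [-3.1, -0.8, 9.4]
grip_width: 0.5
grasp_force: 63.6
```

On the hard stop: the height has stalled and the push is about 15 N. Relax and release.

In the tool's units: -0.15 m / 0.8 = -0.1875, -0.001 m / 0.8 = -0.0013.

>>> {"op": "move_arm", "data": {
  "plan": [
    {"delta_pos": [0, 0, -0.0013], "turn": [0, 0, 0], "fingers": 0.8},
    {"delta_pos": [0, 0, -0.0013], "turn": [0, 0, 0], "fingers": 0.4},
    {"delta_pos": [0, 0, -0.0013], "turn": [0, 0, 0], "fingers": 0.2},
    {"delta_pos": [0, 0, -0.0013], "turn": [0, 0, 0], "fingers": 0},
    {"delta_pos": [0, 0, -0.0013], "turn": [0, 0, 0], "fingers": 0},
    {"delta_pos": [0, 0, -0.0013], "turn": [0, 0, 0], "fingers": 0},
    {"delta_pos": [0, 0, -0.025], "turn": [0, 0, 0], "fingers": 0},
    {"delta_pos": [0, 0, -0.0625], "turn": [0, 0, 0], "fingers": 0},
    {"delta_pos": [0, 0, -0.1125], "turn": [0, 0, 0], "fingers": 0},
    {"delta_pos": [0, 0, -0.1625], "turn": [0, 0, 0], "fingers": 0},
    {"delta_pos": [0, 0, -0.1875], "turn": [0, 0, 0], "fingers": 0},
    {"delta_pos": [0, 0, -0.1875], "turn": [0, 0, 0], "fingers": 0}
  ]
}}

```text
clock: 13.18
position: [0.6488, 0.2425, 0.2412]
ee_rot: [0.762, 0.648, 0.001, 0.0]
ft_force: [1.3, 0.4, -0.4]
grip_width: 1.0
grasp_force: 0.0
```

```bash
python3 - <<'E'
from h import *
c=snap('scene','s3'); P=cloud(c); q=P[(abs(P[...,0]-.648)<.05)&(abs(P[...,1]-.2414)<.035)&(P[...,2]>.12)&(P[...,2]<.16)]; print(len(q),q.min(0),q.max(0))
q=q[q[:,2]>np.percentile(q[:,2],60)]; print(np.median(q[:,2]))
go([.446,-.0633,.24],-.085)
E
```

```text
222 [0.63584074 0.22104835 0.12005669] [0.67333154 0.26267674 0.14260209]
0.13762763900432914
clk 13.225 pos [0.6481 0.2424 0.2392] f [-0.31  0.58 -0.05] w 0.999 j [-0.77  0.52  0.53  1.29 -0.26  1.4  -0.42]
delta [-0.3342 -0.1501 -0.0008] turn [-0.0001 -0.0002 -0.077 ]
```

In the tool's units: -0.334 m / 0.8 = -0.4175, -0.24 m / 0.8 = -0.3, -0.077 rad / 6.2832 = -0.0123.

>>> {"op": "move_arm", "data": {
  "plan": [
    {"delta_pos": [-0.025, -0.0113, 0], "turn": [0, 0, 0], "fingers": 0},
    {"delta_pos": [-0.075, -0.0338, 0], "turn": [0, 0, -0.0016], "fingers": 0},
    {"delta_pos": [-0.1313, -0.0588, 0], "turn": [0, 0, -0.0032], "fingers": 0},
    {"delta_pos": [-0.1875, -0.0838, 0], "turn": [0, 0, -0.0048], "fingers": 0},
    {"delta_pos": [-0.2438, -0.11, 0], "turn": [0, 0, -0.0072], "fingers": 0},
    {"delta_pos": [-0.3, -0.135, 0], "turn": [0, 0, -0.0095], "fingers": 0},
    {"delta_pos": [-0.3563, -0.16, 0], "turn": [0, 0, -0.0111], "fingers": 0},
    {"delta_pos": [-0.3975, -0.1788, 0], "turn": [0, 0, -0.0123], "fingers": 0},
    {"delta_pos": [-0.4175, -0.1875, 0], "turn": [0, 0, -0.0123], "fingers": 0},
    {"delta_pos": [-0.4175, -0.1875, 0], "turn": [0, 0, -0.0123], "fingers": 0},
    {"delta_pos": [-0.4175, -0.1875, 0], "turn": [0, 0, -0.0123], "fingers": 0}
  ]
}}

```text
clock: 14.6
position: [0.4468, -0.0617, 0.2393]
ee_rot: [0.736, 0.677, -0.0, 0.0]
ft_force: [-0.0, 0.0, 1.5]
grip_width: 1.003
grasp_force: 0.0
```

```bash
python3 - <<'E'
from h import *
go([.446,-.0633,.092],-.085); weigh(5)
E
```

```text
clk 14.6 pos [ 0.4468 -0.0617  0.2393] f [-0.05  0.02  1.47] w 1.003 j [-0.67 -0.11  0.67  1.93  0.07  1.3  -0.1 ]
delta [-0.0016 -0.0006  0.1473] turn [-0.0003  0.0004  0.0017]
Fz [ 0.42  0.14 -1.08  1.17  0.2 ] 0.17 +- 0.32 mass -0.017
```

In the tool's units: 0.147 m / 0.8 = 0.1838, 0.14 m / 0.8 = 0.175.

>>> {"op": "move_arm", "data": {
  "plan": [
    {"delta_pos": [-0.0013, 0, 0.025], "turn": [0, 0, 0], "fingers": 0},
    {"delta_pos": [-0.0013, 0, 0.0688], "turn": [0, 0, 0], "fingers": 0},
    {"delta_pos": [-0.0013, 0, 0.1125], "turn": [0, 0, 0], "fingers": 0},
    {"delta_pos": [-0.0013, 0, 0.15], "turn": [0, 0, 0], "fingers": 0},
    {"delta_pos": [-0.0013, 0, 0.175], "turn": [0, 0, 0], "fingers": 0},
    {"delta_pos": [-0.0013, 0, 0.1838], "turn": [0, 0, 0], "fingers": 0},
    {"delta_pos": [-0.0013, 0, 0.1838], "turn": [0, 0, 0], "fingers": 0},
    {"delta_pos": [-0.0013, 0, 0.1838], "turn": [0, 0, 0], "fingers": 0}
  ]
}}

```text
clock: 15.85
position: [0.4468, -0.064, 0.0934]
ee_rot: [0.736, 0.676, 0.001, 0.0]
ft_force: [1.0, 0.0, -0.2]
grip_width: 0.999
grasp_force: 0.0
```

>>> {"op": "move_arm", "data": {
  "plan": [
    {"delta_pos": [0, 0, 0], "turn": [0, 0, 0], "fingers": 0.3},
    {"delta_pos": [0, 0, 0], "turn": [0, 0, 0], "fingers": 0.5},
    {"delta_pos": [0, 0, 0], "turn": [0, 0, 0], "fingers": 0.8},
    {"delta_pos": [0, 0, 0], "turn": [0, 0, 0], "fingers": 0.8},
    {"delta_pos": [0, 0, 0], "turn": [0, 0, 0], "fingers": 0.8},
    {"delta_pos": [0, 0, 0], "turn": [0, 0, 0], "fingers": 0.8},
    {"delta_pos": [0, 0, 0], "turn": [0, 0, 0], "fingers": 0.8}
  ],
  "force": 60
}}

```text
clock: 16.73
position: [0.4465, -0.064, 0.0931]
ee_rot: [0.737, 0.676, 0.0, 0.0]
ft_force: [-1.2, -0.1, 6.1]
grip_width: 0.502
grasp_force: 60.3
```

In the tool's units: -0.04 m / 0.8 = -0.05, -0.035 m / 0.8 = -0.0438.

>>> {"op": "move_arm", "data": {
  "plan": [
    {"delta_pos": [0, 0, -0.0063], "turn": [0, 0, 0], "fingers": 0.8},
    {"delta_pos": [0, 0, -0.0188], "turn": [0, 0, 0], "fingers": 0.8},
    {"delta_pos": [0, 0, -0.0313], "turn": [0, 0, 0], "fingers": 0.8},
    {"delta_pos": [0, 0, -0.0438], "turn": [0, 0, 0], "fingers": 0.8},
    {"delta_pos": [0, 0, -0.05], "turn": [0, 0, 0], "fingers": 0.8},
    {"delta_pos": [0, 0, -0.05], "turn": [0, 0, 0], "fingers": 0.8},
    {"delta_pos": [0, 0, -0.05], "turn": [0, 0, 0], "fingers": 0.8},
    {"delta_pos": [0, 0, -0.05], "turn": [0, 0, 0], "fingers": 0.8},
    {"delta_pos": [0, 0, -0.05], "turn": [0, 0, 0], "fingers": 0.8},
    {"delta_pos": [0, 0, -0.05], "turn": [0, 0, 0], "fingers": 0.8}
  ]
}}

```text
clock: 17.98
position: [0.4461, -0.064, 0.1325]
ee_rot: [0.737, 0.676, -0.0, -0.0]
ft_force: [-0.3, -0.4, -3.1]
grip_width: 0.501
grasp_force: 61.2
```

```bash
python3 -c "
from h import *
weigh(20); go([.6195,-.1608,.150],.2); go([.6349,.162,.150],-.162)"
```

```text
Fz [-2.1  -3.53 -3.08 -2.24 -2.3  -2.34 -3.36 -3.08 -2.14 -3.1  -2.85 -2.47
 -3.07 -2.52 -2.27 -3.   -3.33 -1.86 -2.46 -2.71] -2.69 +- 0.11 mass 0.274
clk 18.975 pos [ 0.4462 -0.064   0.1326] f [ 0.51 -0.09 -2.71] w 0.502 j [-0.66  0.03  0.72  2.07 -0.02  1.05 -0.01]
delta [-0.0817  0.1809 -0.0174] turn [-0.00e+00 -1.00e-04 -2.85e-01]
clk 18.975 pos [ 0.4462 -0.064   0.1326] f [ 0.51 -0.09 -2.71] w 0.502 j [-0.66  0.03  0.72  2.07 -0.02  1.05 -0.01]
delta [ 0.2412  0.1689 -0.0174] turn [-0.     -0.0001  0.077 ]
```

B weighs about 0.27 kg, so it goes to the return rack.

In the tool's units: 0.1809 m / 0.8 = 0.2261, 0.17 m / 0.8 = 0.2125, -0.27 rad / 6.2832 = -0.043.

>>> {"op": "move_arm", "data": {
  "plan": [
    {"delta_pos": [-0.005, 0.0125, -0.0125], "turn": [0, 0, -0.0032], "fingers": 0.8},
    {"delta_pos": [-0.0175, 0.0375, -0.0218], "turn": [0, 0, -0.0095], "fingers": 0.8},
    {"delta_pos": [-0.0338, 0.075, -0.0218], "turn": [0, 0, -0.0159], "fingers": 0.8},
    {"delta_pos": [-0.0513, 0.1125, -0.0218], "turn": [0, 0, -0.0223], "fingers": 0.8},
    {"delta_pos": [-0.0675, 0.15, -0.0218], "turn": [0, 0, -0.0302], "fingers": 0.8},
    {"delta_pos": [-0.085, 0.1875, -0.0218], "turn": [0, 0, -0.0382], "fingers": 0.8},
    {"delta_pos": [-0.0963, 0.2125, -0.0218], "turn": [0, 0, -0.043], "fingers": 0.8},
    {"delta_pos": [-0.1021, 0.2261, -0.0218], "turn": [0, 0, -0.0454], "fingers": 0.8},
    {"delta_pos": [-0.1021, 0.2261, -0.0218], "turn": [0, 0, -0.0454], "fingers": 0.8},
    {"delta_pos": [-0.1021, 0.2261, -0.0218], "turn": [0, 0, -0.0454], "fingers": 0.8},
    {"delta_pos": [-0.1021, 0.2261, -0.0218], "turn": [0, 0, -0.0454], "fingers": 0.8}
  ]
}}

```text
clock: 20.35
position: [0.6192, -0.1602, 0.1502]
ee_rot: [0.633, 0.774, 0.0, -0.0]
ft_force: [0.1, -0.4, -2.7]
grip_width: 0.504
grasp_force: 61.5
```

```bash
python3 - <<'E'
from h import *
go([.6195,-.1608,.150],.2)
snap('wrist','w4');snap('scene','s4')
a=cv2.imread('pics/w4.png');b=cv2.imread('pics/s4.png')[130:340,130:410]
cv2.imwrite('pics/m4.png',np.hstack([cv2.resize(a,(400,300)),cv2.resize(b,(400,300))]))
E
```

```text
clk 20.35 pos [ 0.6192 -0.1602  0.1502] f [ 0.06 -0.45 -2.7 ] w 0.504 j [-0.34  0.5   0.7   1.57 -0.34  1.2   0.63]
delta [-0.0006  0.0002  0.0002] turn [ 0.0003 -0.0006  0.0002]
```

View pics/m4.png

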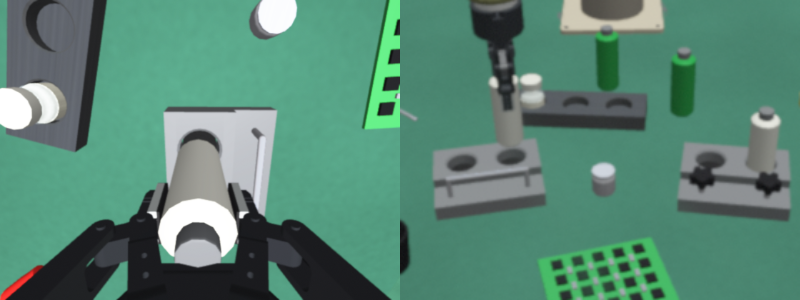

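A stands seated in the re-use rack, in the right half at (763,140). B is lined up with the return pocket, in the left half at (200,140). Lowering.

In the tool's units: 0.042 m / 0.8 = 0.0525, 0.04 m / 0.8 = 0.05.

>>> {"op": "move_arm", "data": {
  "plan": [
    {"delta_pos": [0, 0, 0.01], "turn": [0, 0, 0], "fingers": 0.8},
    {"delta_pos": [0, 0, 0.025], "turn": [0, 0, 0], "fingers": 0.8},
    {"delta_pos": [0, 0, 0.035], "turn": [0, 0, 0], "fingers": 0.8},
    {"delta_pos": [0, 0, 0.0425], "turn": [0, 0, 0], "fingers": 0.8},
    {"delta_pos": [0, 0, 0.0463], "turn": [0, 0, 0], "fingers": 0.8},
    {"delta_pos": [0, 0, 0.05], "turn": [0, 0, 0], "fingers": 0.8},
    {"delta_pos": [0, 0, 0.0525], "turn": [0, 0, 0], "fingers": 0.8},
    {"delta_pos": [0, 0, 0.0525], "turn": [0, 0, 0], "fingers": 0.8}
  ]
}}

```text
clock: 21.45
position: [0.6197, -0.1608, 0.1079]
ee_rot: [0.633, 0.774, 0.0, 0.0]
ft_force: [2.6, -0.4, -4.4]
grip_width: 0.5
grasp_force: 61.5
```

In the tool's units: 0.012 m / 0.8 = 0.015, 0.011 m / 0.8 = 0.0138.

>>> {"op": "move_arm", "data": {
  "plan": [
    {"delta_pos": [0, 0, 0.0025], "turn": [0, 0, 0], "fingers": 0.8},
    {"delta_pos": [0, 0, 0.005], "turn": [0, 0, 0], "fingers": 0.8},
    {"delta_pos": [0, 0, 0.0075], "turn": [0, 0, 0], "fingers": 0.8},
    {"delta_pos": [0, 0, 0.01], "turn": [0, 0, 0], "fingers": 0.8},
    {"delta_pos": [0, 0, 0.0113], "turn": [0, 0, 0], "fingers": 0.8},
    {"delta_pos": [0, 0, 0.0125], "turn": [0, 0, 0], "fingers": 0.8},
    {"delta_pos": [0, 0, 0.0138], "turn": [0, 0, 0], "fingers": 0.8},
    {"delta_pos": [0, 0, 0.015], "turn": [0, 0, 0], "fingers": 0.8}
  ]
}}

```text
clock: 22.45
position: [0.6198, -0.1611, 0.097]
ee_rot: [0.633, 0.774, 0.0, 0.0]
ft_force: [-0.1, 1.6, 8.6]
grip_width: 0.499
grasp_force: 62.4
```

In the tool's units: 0.0045 m / 0.8 = 0.0056, 0.004 m / 0.8 = 0.005.

>>> {"op": "move_arm", "data": {
  "plan": [
    {"delta_pos": [0, 0, 0.0013], "turn": [0, 0, 0], "fingers": 0.8},
    {"delta_pos": [0, 0, 0.0025], "turn": [0, 0, 0], "fingers": 0.8},
    {"delta_pos": [0, 0, 0.0038], "turn": [0, 0, 0], "fingers": 0.8},
    {"delta_pos": [0, 0, 0.005], "turn": [0, 0, 0], "fingers": 0.8},
    {"delta_pos": [0, 0, 0.0056], "turn": [0, 0, 0], "fingers": 0.8},
    {"delta_pos": [0, 0, 0.0056], "turn": [0, 0, 0], "fingers": 0.8}
  ]
}}

```text
clock: 23.2
position: [0.6198, -0.1611, 0.0924]
ee_rot: [0.633, 0.774, 0.0, 0.0]
ft_force: [0.3, -0.1, 7.4]
grip_width: 0.504
grasp_force: 62.4
```

In the tool's units: 0.0004 m / 0.8 = 0.0005.

>>> {"op": "move_arm", "data": {
  "plan": [
    {"delta_pos": [0, 0, 0.0005], "turn": [0, 0, 0], "fingers": 0.8},
    {"delta_pos": [0, 0, 0.0005], "turn": [0, 0, 0], "fingers": 0.8}
  ]
}}

```text
clock: 23.45
position: [0.6198, -0.161, 0.0921]
ee_rot: [0.633, 0.774, 0.0, 0.0]
ft_force: [0.9, 0.6, 6.4]
grip_width: 0.502
grasp_force: 62.4
```

In the tool's units: 0.0008 m / 0.8 = 0.001, 0.0005 m / 0.8 = 0.0006.

>>> {"op": "move_arm", "data": {
  "plan": [
    {"delta_pos": [0, 0, 0.0006], "turn": [0, 0, 0], "fingers": 0.8},
    {"delta_pos": [0, 0, 0.001], "turn": [0, 0, 0], "fingers": 0.8},
    {"delta_pos": [0, 0, 0.001], "turn": [0, 0, 0], "fingers": 0.8}
  ]
}}

```text
clock: 23.82
position: [0.6198, -0.1611, 0.0913]
ee_rot: [0.633, 0.774, 0.0, 0.0]
ft_force: [-0.1, -0.7, 6.8]
grip_width: 0.503
grasp_force: 62.4
```

In the tool's units: 0.0004 m / 0.8 = 0.0005.

>>> {"op": "move_arm", "data": {
  "plan": [
    {"delta_pos": [0, 0, 0.0005], "turn": [0, 0, 0], "fingers": 0.8},
    {"delta_pos": [0, 0, 0.0005], "turn": [0, 0, 0], "fingers": 0.8}
  ]
}}

```text
clock: 24.08
position: [0.6199, -0.1611, 0.0912]
ee_rot: [0.633, 0.774, 0.0, 0.0]
ft_force: [-0.8, 0.2, 10.5]
grip_width: 0.5
grasp_force: 62.7
```

In the tool's units: 0.0003 m / 0.8 = 0.0004.

>>> {"op": "move_arm", "data": {
  "plan": [
    {"delta_pos": [0, 0, 0.0004], "turn": [0, 0, 0], "fingers": 0.8},
    {"delta_pos": [0, 0, 0.0004], "turn": [0, 0, 0], "fingers": 0.8}
  ]
}}

```text
clock: 24.32
position: [0.6199, -0.1611, 0.0912]
ee_rot: [0.633, 0.774, 0.001, 0.0]
ft_force: [-2.0, 1.1, 11.9]
grip_width: 0.499
grasp_force: 62.9
```

The height has stalled at 0.0912 with a push of about 15 N, so B is home. Release and retreat.

In the tool's units: -0.15 m / 0.8 = -0.1875, -0.001 m / 0.8 = -0.0013.

>>> {"op": "move_arm", "data": {
  "plan": [
    {"delta_pos": [0, 0, -0.0013], "turn": [0, 0, 0], "fingers": 0.8},
    {"delta_pos": [0, 0, -0.0013], "turn": [0, 0, 0], "fingers": 0.4},
    {"delta_pos": [0, 0, -0.0013], "turn": [0, 0, 0], "fingers": 0.2},
    {"delta_pos": [0, 0, -0.0013], "turn": [0, 0, 0], "fingers": 0},
    {"delta_pos": [0, 0, -0.0013], "turn": [0, 0, 0], "fingers": 0},
    {"delta_pos": [0, 0, -0.0013], "turn": [0, 0, 0], "fingers": 0},
    {"delta_pos": [0, 0, -0.025], "turn": [0, 0, 0], "fingers": 0},
    {"delta_pos": [0, 0, -0.0625], "turn": [0, 0, 0], "fingers": 0},
    {"delta_pos": [0, 0, -0.1125], "turn": [0, 0, 0], "fingers": 0},
    {"delta_pos": [0, 0, -0.1625], "turn": [0, 0, 0], "fingers": 0},
    {"delta_pos": [0, 0, -0.1875], "turn": [0, 0, 0], "fingers": 0},
    {"delta_pos": [0, 0, -0.1875], "turn": [0, 0, 0], "fingers": 0}
  ]
}}

```text
clock: 25.82
position: [0.62, -0.1611, 0.2411]
ee_rot: [0.633, 0.774, 0.001, 0.001]
ft_force: [0.0, 0.0, -0.6]
grip_width: 0.997
grasp_force: 0.0
```

```bash
python3 - <<'E'
from h import *
c=snap('scene','s5'); P=cloud(c)
for x,y in((.648,.2414),(.6195,-.1608)):
    q=P[(abs(P[...,0]-x)<.05)&(abs(P[...,1]-y)<.035)&(P[...,2]>.12)&(P[...,2]<.16)]; print(len(q),q.min(0),q.max(0),np.median(q[q[:,2]>np.percentile(q[:,2],60)][:,2]))
print(get_obs()['position'])
E
```

```text
221 [0.63299642 0.22170694 0.12019843] [0.67455618 0.26290967 0.14267004] 0.13819188380357827
202 [ 0.6053226  -0.18095321  0.1200024 ] [ 0.64799125 -0.14017329  0.141539  ] 0.1377991745855272
[ 0.61943234 -0.16075732  0.2394264 ]
```

View pics/s5.png

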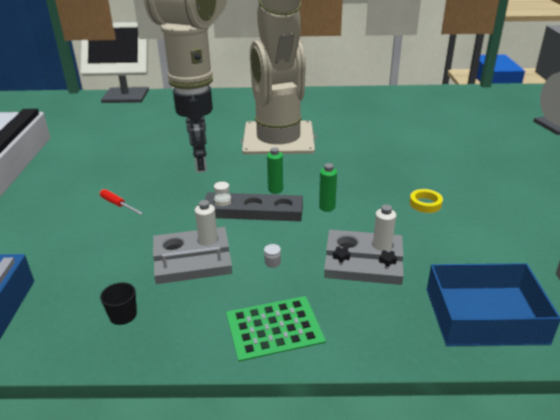

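Both cartridges stand upright and seated, B at (206,225) and A at (384,229). Everything else is where it was, and the gripper is clear.

```bash
python3 -c "
from workcell import hand_in
print(hand_in())"
```

```text
the job is handed in; nothing more can be done
None
```

The job is handed in: cartridge A (about 0.54 kg) is in the re-use rack and cartridge B (about 0.27 kg) is in the return rack, each pressed to its stop with about 15 N and released, with nothing else disturbed.

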